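Turn the resin block in the specimen vice

TASK

The lengthwise face of the bone block in the tilted quick-release vice is finished; now its cross-section must be worked. Turn the cam lever to its open end, take the block out and set it back a quarter turn over, so that the face with the arch-shaped bone section points straight out of the vice, the block fully down on the bed and about midway along the jaws, then turn the lever all the way back so that the jaw clamps it. Do not disturb the small jar, the dropper bottle or the forceps.

Things in the scene. Friction and masses are not known exactly. Their poses are not given: they have to be found in the camera images.
- vice: Small ball-head vice, fixed, its head leaning 35 deg towards the robot. Origin: middle of the flat bed, 105 mm above the worktop. x runs up the slope away from the robot, y along the jaws to the left, z straight out of the bed. Bed and jaws are 36 mm wide (y -18 to 18), so the block's ends stand out beyond them; jaws stand 15 mm above the bed, the head is 20 mm thick below it.
- fixed_jaw (a point): Middle of the fixed jaw's gripping face, at x = 20, z = 7.5 mm of the vice; the face looks down the slope (-x) to the sliding jaw, which is 12 mm thick with a slide behind it to about x = -75 mm when open. Axes as the vice's.
- foot (a point): Middle of the underside of the vice's foot, on the worktop. The foot is 128 x 98 x 12 mm (along the slope x along the jaws x tall). The worktop to the vice's left (+y) is clear for 0.25 m, room to set the block down; so is that in front of it.
- jaw (a joint): Opening travel of the sliding jaw in m, down the slope; gap between the jaws = 28 mm + travel. A spring pushes it shut with 14 N at 0, 21 N at 0.014. 0.004: clamped on the block as found (32 mm side); 0.014: held open by the cam (gap 42 mm); 0.010: clamped on the block's 38 mm side.
- lever (a joint): Angle of the cam lever in rad about the vice's z, anticlockwise seen from above. 0: closed end, jaw sprung shut (found 0 to 0.18, slack). 1.57: open end, where the cam's flat end snaps home and holds the jaw open by itself (hard point just before it, at about 1.2 to 1.3). Stops at 0 and 1.66. Turning takes up to 0.35 N m, some 6 N at the knob, also back over the hard point.
- lever_axis (a point): Point of the lever's axis in the bed's plane, at x = -46 mm of the vice. The axis is the vice's z.
- lever_grip (a point): Middle of the lever's upright black knob, 17 mm thick, 34 mm tall, along the vice's z; 44 mm above the bed's plane, 66 mm from the lever's axis. The knob's lower end is 26 mm above the bed's plane, on a 9 mm bar. At lever angle q it lies 135 deg + q from the vice's x: towards the robot and left when closed, towards the robot and right when open.
- block: Resin block with half a bone cast in, 32 x 50 x 38 mm (x, y, z), about 75 g, loose; origin in its middle. +z face: the bone cut lengthwise (two pale strips); +x face: its cross-section (pale arch). As found its axes lie along the vice's, the lower 15 mm between the jaws. When the jaw opens it may slide 10 mm down the slope. At the end +x points along the vice's z, y along the jaws, either way.
- section_face (a point): Middle of the block's +x face, 16 mm from its origin: the face with the arch-shaped cross-section, turned up the slope away from the robot as found. With the block turned and fully down this point is 32 mm above the bed.
- jar: Small jar with a screw cap, 34 mm across, 48 mm tall, bystander; origin under its middle.
- dropper: White dropper bottle, 28 mm across, 74 mm tall, bystander; origin under its middle.
- forceps: Steel forceps lying on the worktop, 15 x 117 x 8 mm, bystander; origin under its middle.
Things that resemble listed ones, but are neither listed nor needed, are in the scene too. What is shaped like the block but orange or red is not meant.

How it is judged:
By the outcome, as a careful person would: the job done as asked, in the order asked, and still so for the second after the job is handed in, with the robot touching nothing.
It also fails if it takes over 72 s, if anything falls off the work surface, if the arm or the gripper's body presses on something with over 40 N, if the wrist force passes 120 N, or if a joint passes its speed limit or range.

ROBOT

A 6-joint arm with a two-finger parallel gripper is mounted at the origin on a cart in front of the work surface, level with it; the furniture and walls round the work are solid. World frame = base frame: x ahead of the robot, y to its left, z up, the work surface at z = 0. Lengths are in m, angles in degrees, forces in N, time in s.
With the tool pointing down it reaches from about 0.275 to 0.825 m from the base axis. Payload 5.2 kg.
Tool frame: the origin (TCP) lies at the centre of the arm's flange, where the gripper is bolted on; the fingertips stand 186 mm ahead of it and the grasp point (between the pads) lies r.pinch_z ahead of it (r.pinch_z is the distance from the TCP to the grasp point, in m); z points along the fingers, y is the direction in which the jaws open and shut (so a half turn about z gives the same grasp; the last joint's range is limited). The gripper opens to 93 mm and grips with 3 to 60 N. Pads are 15 mm wide; open, the fingers measure 128 mm over their backs; the gripper's body (75 mm by 188 mm) begins 65 mm behind the grasp point.
Start: joints at [-78.083, 14.817, 87.949, -0, 77.235, -11.62], TCP at [0.22, -0.504, 0.405] pointing down, gripper open.
Joint ranges: [-179.93, 179.93], [-52.35, 119.4], [10.71, 147.94], [-69.91, 249.91], [12.55, 155.21], [-178.61, 178.61]. Speed limits (degrees/s): [147.25, 147.25, 180, 180, 180, 180].

INTERFACE

Orientations are given as a 3x3 rotation matrix whose columns are the frame's x, y, z axes.
In Python, from plant import observe, camera, calibration, workorder, look_for, outline_of, r gives the robot as it stands.
- The arm moves only by the tool apply_moves, never from a script. Its argument "targets" is a list that holds one entry, the list of rows, each a list of 7 numbers: the turn, a rotation vector about the tool's x, y, z in rad, then the shift along the tool's x, y, z in m, then the finger opening in m, from 0 to 0.093. A call has 1 to 20 rows; each row shifts and turns the commanded pose from where the row before left it, along the tool's axes as they then stand; what a row does not reach is not made up. A row lasts 1/12 s, in which the tool goes at most 41.7 mm and 7.16 degrees, less where a joint would pass 70% of its speed; a pose out of reach is approached as far as the arm can. A call is refused whole if a number of a shift passes 0.0417 or a number of a turn 0.125, either way. A call with a gripper value outside its range is refused whole. The fingers move at their own pace and stop on an object; the grip force is fixed at half the most. Time passes only in rows, so rows that do not move let the fingers close. It gives the time, the measured TCP pose, the force and the opening at its end, in the units of the state.
- observe(): the state, without advancing time (a new reading comes with each control period).
- camera(name): name is "side" or "top" or "wrist"; returns the picture (400x640x3 uint8, blue, green, red); there is no depth.
- calibration(name): a dict with "fov_y" (degrees; the focal length in pixels is half the picture's height over the tangent of half this angle, whatever the lens; pixels are square), "cx", "cy" (the principal point, pixels), "R" (3x3) and "t" (3): a world point X has camera coordinates R X + t; the wrist camera has in their place "mount" (4x4, takes a point from camera to tool coordinates, whose origin is the TCP and whose axes are the flange's). Camera axes: x right, y down, z forward; pixel columns grow to the right and rows downward; lengths in m; the calibration is good to about 2 mm. A picture is of the moment at which its call begins: read the wrist's pose just before it. calibration takes no time and is no camera call.
- workorder.job_done(): hands the job in, once; it reports no verdict.
Trained networks look in the newest picture that a camera, given by its name, has taken for a name from the list of things; names that differ only in an ending like _2 or _b are one class to them, and where a whole thing is asked for, a point or a joint stands for the part that bears it (a point fixed in the world has none). Each returns a list of dicts, best first, with "p" (0 to 1); they miss things now and then, are a little off and sometimes report something else, mostly with a low value. They report only what shows in the picture. A call takes as long as a camera call. They do not tell look-alikes from the thing itself.
- look_for(target, camera): "centre" ([row, column] in pixels, amid what is visible of it).
- outline_of(target, camera): "mask" (400x640 bool, what is visible of it) and "centre" ([row, column] in pixels, amid what is visible of it).
The state is a dict: "clock": time; "joint_pos": joint angles; "joint_velocities": joint speeds; "tau": joint torques, N m; "tcp_pos": TCP position; "orientation": TCP orientation; "ft_force": force on the tool from outside, world axes, zero at the start; "wrist_torque": the same for the moment, N m; "finger_gap": opening from 0.0 (shut) to 1.0 (fully open).
Only numpy, scipy, OpenCV 4.12 (cv2) and the standard library are available. Lean on these libraries where they do the work, as an engineer would, in place of code of your own. Each camera call takes 0.05 s, during which the arm holds its last target. There are 200 camera calls.

## Working session

There is one attempt and no reset: what is moved stays moved. The work goes in short steps, Python scripts to look and compute and a tool call to move; the robot and the scene stay as the last step left them, time stands still between calls to the robot, and variables do not carry over. Pictures are saved under pics/ and viewed, on a budget of 10 in all, crops included, one or two more only if the job needs it, and the job is handed in when it is done.

Besides the shell and the picture viewer there is one more tool, called after "Emit:" in YAML: its name, and indented under it one key for each argument. apply_moves: Moves the arm, as the interface text tells. Its arguments: {"type":"object","properties":{"targets":{"type":"array","items":{"type":"array","items":{"type":"array","items":{"type":"number"}}}}},"required":["targets"]}

```bash
ls; mkdir -p pics
python3 - <<'E'
from plant import *
import cv2,numpy as np
s=observe();print(s, r.pinch_z)
a=camera("side");b=camera("top")
cv2.imwrite("pics/a.png",a);cv2.imwrite("pics/b.png",b)
cv2.imwrite("pics/ab.png",cv2.resize(np.vstack([a,b]),(800,1000))[:, :] if 0 else np.vstack([a,b])[:600])
for c in("side","top"):
  print(c,calibration(c))
  for n in ["vice","lever_grip","block","section_face","jar","dropper","forceps","fixed_jaw","lever_axis"]:
    print(n,[(round(d["p"],2),np.round(d["centre"])) for d in look_for(n,c)[:3]])
print(calibration("wrist"))
E
```

```text
pics
{'clock': 0.0, 'joint_pos': array([-7.80822665e+01,  1.48573927e+01,  8.80108263e+01,  6.16843114e-04,
        7.72329999e+01, -1.16198939e+01]), 'joint_velocities': array([ 0.03143014, -0.04252869, -0.00892672, -0.02286336, -0.05074292,
        0.02896913]), 'tau': array([-1.40349337e-03, -4.37313151e+01, -2.84000605e+01,  7.15313852e-02,
        4.12426936e-02, -1.50528381e-04]), 'tcp_pos': array([ 0.21961859, -0.50401595,  0.4039367 ]), 'orientation': array([[ 9.16799028e-01,  3.99348741e-01, -3.54542221e-04],
       [ 3.99348731e-01, -9.16797467e-01,  1.73069109e-03],
       [ 3.66105896e-04, -1.72828189e-03, -9.99998440e-01]]), 'ft_force': array([ 0.36227931,  0.29481789, -0.01749482]), 'wrist_torque': array([ 0.01302425, -0.0030935 ,  0.04960401]), 'finger_gap': 0.9992130498767682} 0.1673
side {'fov_y': 47.672955284448356, 'cx': 320.15582327962153, 'cy': 197.10823873157383, 'R': array([[ 0.96235783, -0.27172659, -0.00566287],
       [-0.1672239 , -0.57556473, -0.80047574],
       [ 0.21425119,  0.77129107, -0.5993384 ]]), 't': array([-0.55949503,  0.1175397 ,  0.83894283])
[... 917 characters left out ...]
]))]
section_face [(0.81, array([199., 240.])), (0.78, array([242., 334.])), (0.67, array([178., 291.]))]
jar [(0.72, array([156., 371.]))]
dropper [(0.66, array([197., 371.]))]
forceps []
fixed_jaw [(0.77, array([186., 289.]))]
lever_axis [(0.87, array([191., 287.]))]
{'fov_y': 71.04954751455372, 'cx': 318.6290959037466, 'cy': 200.68469208447794, 'mount': array([[-1.39018747e-04, -9.59870204e-01, -2.80444597e-01,
         7.84381162e-02],
       [ 9.99999969e-01, -1.90696858e-04,  1.56984623e-04,
         8.45407103e-04],
       [-2.04164766e-04, -2.80444566e-01,  9.59870201e-01,
         1.98659420e-02],
       [ 0.00000000e+00,  0.00000000e+00,  0.00000000e+00,
         1.00000000e+00]])}
```

Run:
```python
import cv2,numpy as np
a=cv2.imread("pics/a.png")[110:310,200:460];b=cv2.imread("pics/b.png")[110:310,200:460]
cv2.imwrite("pics/c1.png",np.hstack([cv2.resize(a,None,fx=1.53,fy=1.53,interpolation=3)[:, :],cv2.resize(b,None,fx=1.53,fy=1.53,interpolation=3)]))
cv2.imwrite("pics/c1.png",cv2.resize(np.vstack([a,b]),None,fx=1.5,fy=1.5,interpolation=3))
```

```text
(no output)
```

View pics/c1.png

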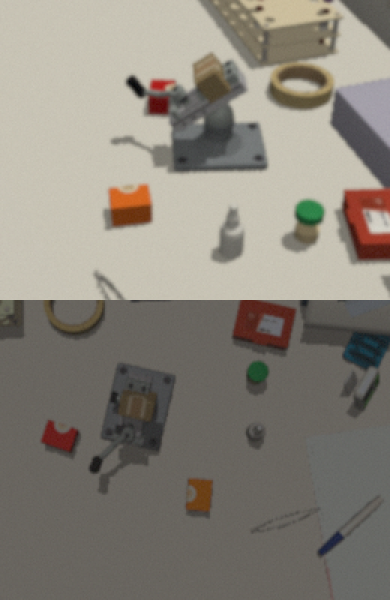

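The side view shows the real block in the vice at about px (340,160) and the knob at (291,167). In the top view they are at (291,179) and (264,219). The orange and red blocks are decoys. I'll fit the vice pose roughly from these.

```bash
cat > h.py <<'E'
import numpy as np, cv2
from scipy.spatial.transform import Rotation as Ro
from scipy.optimize import least_squares
from plant import *
def pose():
    s=observe(); return np.array(s["orientation"]),np.array(s["tcp_pos"])
def proj(name,X,P=None):
    c=calibration(name); f=200/np.tan(np.radians(c["fov_y"]/2)); X=np.atleast_2d(X)
    if name=="wrist":
        R,p=P or pose(); M=np.array(c["mount"]); Y=((X-p)@R-M[:3,3])@M[:3,:3]
    else: Y=X@np.array(c["R"]).T+np.array(c["t"])
    return np.c_[c["cx"]+f*Y[:,0]/Y[:,2], c["cy"]+f*Y[:,1]/Y[:,2]]
def vice(yaw): return Ro.from_euler("zy",[yaw,-35],degrees=True).as_matrix()
def knob(q): a=np.radians(135)+q; return np.array([-46+66*np.cos(a),66*np.sin(a),44])/1000
def rows(Rt,pt,n,frm=None):
    "n equal rows from the present pose to flange pose Rt,pt"
    R,p=frm or pose(); d=R.T@Rt; w=Ro.from_matrix(d).as_rotvec()/n
    A=sum(Ro.from_rotvec(w*k).as_matrix() for k in range(n)); s=np.linalg.solve(A,R.T@(pt-p))
    print("rows",n,"turn",np.round(w,4),"shift",np.round(s,4))
E
cat > f1.py <<'E'
from h import *
cr=lambda P,o:np.array(P)/1.5+np.array([200,110])-np.array([0,o/1.5])
top=cr([(120,365),(175,375),(158,452),(101,443)],300); side=cr([(175,128),(262,124),(267,160),(174,168)],0)
kt,ks=cr([(96,464)],300),cr([(136,86)],0); bt,bs=cr([(137,403)],300),cr([(211,76)],0)
# foot corners order in top: far-left, far-right, near-right, near-left
def res(v,full=False):
    x,y,yaw,ox,q=v; Rz=Ro.from_euler("z",yaw,degrees=True).as_matrix(); o=np.array([x,y,0])
    F=o+np.array([[.064,.049,.012],[.064,-.049,.012],[-.064,-.049,.012],[-.064,.049,.012]])@Rz.T
    V=o+Rz@[ox,0,.105]; R=vice(yaw); K=V+R@knob(q); B=V+R@[.004,0,.019]
    return np.concatenate([(proj("top",F)-top).ravel(),(proj("top",K)-kt).ravel(),(proj("side",K)-ks).ravel(),(proj("top",B)-bt).ravel(),(proj("side",B)-bs).ravel()]+[ (proj("side",F)[[3,2,0,1]]-side[[0,3,1,2]]).ravel()*0])
s=least_squares(res,[.55,.05,-13,0,0.1]);print(s.x,np.round(s.fun,1))
x,y,yaw,ox,q=s.x;Rz=Ro.from_euler("z",yaw,degrees=True).as_matrix()
F=np.array([x,y,0])+np.array([[.064,.049,.012],[.064,-.049,.012],[-.064,-.049,.012],[-.064,.049,.012]])@Rz.T
print(proj("side",F),side); V=np.array([x,y,0])+Rz@[ox,0,.105];print("V",V,"knob",V+vice(yaw)@knob(q))
E
python3 f1.py
```

```text
[ 6.22436949e-01 -2.31704163e-02 -1.26746142e+01  1.82915637e-03
  1.42468275e-01] [-1.9 -0.3  0.5  1.   1.2  0.7 -0.3 -1.5  1.3  0.  -1.2 -1.7  0.  -1.
 -0.   0.5 -0.  -0.  -0.  -0.  -0.  -0.  -0.   0. ]
[[369.1343224  190.47626545]
 [375.97691292 219.04995882]
 [312.39610483 221.53216374]
 [310.58143267 192.61285007]] [[316.66666667 195.33333333]
 [374.66666667 192.66666667]
 [378.         216.66666667]
 [316.         222.        ]]
V [ 0.62422153 -0.02357176  0.105     ] knob [0.52711806 0.03671689 0.0907215 ]
```

```bash
cat >> h.py <<'E'
# V, YAW, Q estimate
V,YAW,Q=np.array([.6242,-.0236,.105]),-12.7,.14
def tool_lever(q,up=0,V=None,yaw=None,rad=0):
    "flange pose: fingers along -z_v round the knob, tool x towards lever axis"
    R=vice(YAW if yaw is None else yaw); V=globals()["V"] if V is None else V; a=q+np.radians(135)
    x=np.array([-np.cos(a),-np.sin(a),0]); z=np.array([0,0,-1.]); y=np.cross(z,x)
    Rt=R@np.c_[x,y,z]; g=V+R@(knob(q)+[0,0,up]-rad*x); return Rt,g-r.pinch_z*Rt[:,2]
E
python3 - <<'E'
from h import *
Rt,pt=tool_lever(.14,.12); print(pt); rows(Rt,pt,20)
R=vice(YAW)
print(proj("wrist",V+np.array([[0,0,0],[.02,.018,.015],[.02,-.018,.015],[-.046,0,0],[.02,.025,.038],[-.012,-.025,.038]])@R.T,(Rt,pt)), proj("wrist",V+R@knob(.14),(Rt,pt)))
E
```

```text
[0.36243155 0.03683308 0.32615038]
rows 20 turn [0.0074 0.0318 0.0618] shift [ 0.0006 -0.0291  0.0096]
[[291.21925062  94.5552444 ]
 [262.87008911  87.72598563]
 [291.43097429  63.63357921]
 [317.78870618 130.8414565 ]
 [252.1788475   89.9929559 ]
 [317.10181785  84.65864146]] [[317.73541793 200.97632842]]
```

Emit:
apply_moves:
  targets:
    - [[0.0074, 0.0318, 0.0618, 0.0006, -0.0291, 0.0096, 0.06], [0.0074, 0.0318, 0.0618, 0.0006, -0.0291, 0.0096, 0.06], [0.0074, 0.0318, 0.0618, 0.0006, -0.0291, 0.0096, 0.06], [0.0074, 0.0318, 0.0618, 0.0006, -0.0291, 0.0096, 0.06], [0.0074, 0.0318, 0.0618, 0.0006, -0.0291, 0.0096, 0.06], [0.0074, 0.0318, 0.0618, 0.0006, -0.0291, 0.0096, 0.06], [0.0074, 0.0318, 0.0618, 0.0006, -0.0291, 0.0096, 0.06], [0.0074, 0.0318, 0.0618, 0.0006, -0.0291, 0.0096, 0.06], [0.0074, 0.0318, 0.0618, 0.0006, -0.0291, 0.0096, 0.06], [0.0074, 0.0318, 0.0618, 0.0006, -0.0291, 0.0096, 0.06], [0.0074, 0.0318, 0.0618, 0.0006, -0.0291, 0.0096, 0.06], [0.0074, 0.0318, 0.0618, 0.0006, -0.0291, 0.0096, 0.06], [0.0074, 0.0318, 0.0618, 0.0006, -0.0291, 0.0096, 0.06], [0.0074, 0.0318, 0.0618, 0.0006, -0.0291, 0.0096, 0.06], [0.0074, 0.0318, 0.0618, 0.0006, -0.0291, 0.0096, 0.06], [0.0074, 0.0318, 0.0618, 0.0006, -0.0291, 0.0096, 0.06], [0.0074, 0.0318, 0.0618, 0.0006, -0.0291, 0.0096, 0.06], [0.0074, 0.0318, 0.0618, 0.0006, -0.0291, 0.0096, 0.06], [0.0074, 0.0318, 0.0618, 0.0006, -0.0291, 0.0096, 0.06], [0.0074, 0.0318, 0.0618, 0.0006, -0.0291, 0.0096, 0.06]]

```text
clock: 2.67
tcp_pos: [0.349, 0.0246, 0.3239]
orientation: [[0.564, -0.609, 0.558], [-0.738, -0.675, 0.009], [0.371, -0.417, -0.83]]
ft_force: [-1.7, -1.7, 0.1]
finger_gap: 0.647
```

Run:
```python
from h import *
P=pose();a=camera("wrist");cv2.imwrite("pics/w1.png",a);np.savez("w1.npz",R=P[0],p=P[1])
Rt,pt=tool_lever(.14,.12);print(P[1]-pt,observe()["joint_pos"]);rows(Rt,pt,3)
for n in["lever_grip","block","section_face"]: print(n,[(round(d["p"],2),np.round(d["centre"])) for d in look_for(n,"wrist")[:3]])
cv2.imwrite("pics/w1v.png",cv2.resize(a[:280,140:560],(800,533),interpolation=3))
```

```text
[-0.01345858 -0.01220018 -0.00221471] [-20.60688061 -11.84544702 132.69190348  24.95324546  29.32602772
  98.46641278]
rows 3 turn [0.0018 0.0061 0.0104] shift [-0.0004 -0.0049  0.0019]
lever_grip [(0.78, array([155., 303.]))]
block [(0.84, array([129., 454.])), (0.62, array([ 82., 271.])), (0.59, array([211., 268.]))]
section_face [(0.82, array([212., 273.])), (0.79, array([130., 456.])), (0.65, array([ 82., 271.]))]
```

View pics/w1v.png

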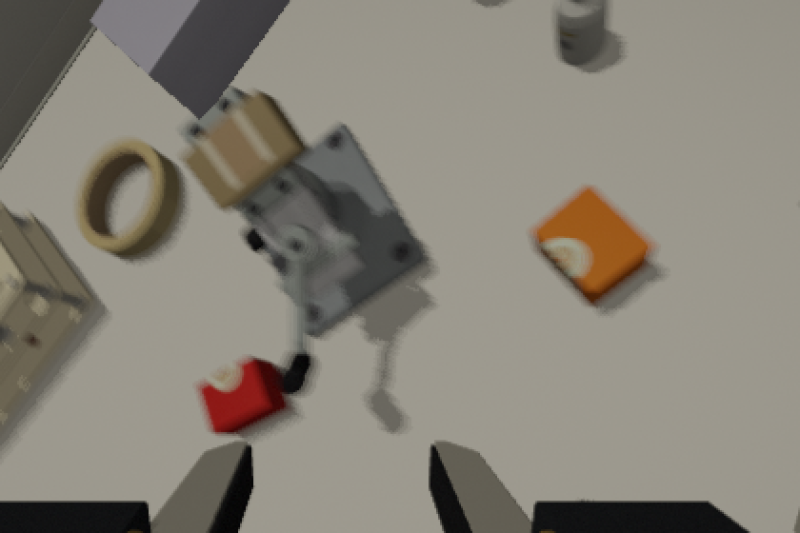

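The wrist view shows the block in the jaws (crop about (240,150)), the lever hub at (297,240) and the knob at (297,371). The foot corners are at (343,125), (425,255) and (313,333). I'll refit with these.

```bash
cat > f2.py <<'E'
from h import *
d=np.load("w1.npz");P=(d["R"],d["p"])
cw=lambda L:np.array(L)/1.905+[140,0]
foot=cw([(343,125),(427,257),(313,335)]); kn=cw([(297,371)]); hub=cw([(298,238)])
blk=cw([(182,156),(250,95),(300,148),(230,207)])
def geo(v):
    x,y,yaw,q,ox=v; Rz=Ro.from_euler("z",yaw,degrees=True).as_matrix();R=vice(yaw);Vv=np.array([x,y,.105])
    F=np.array([x,y,0])-Rz@[ox,0,0]+np.array([[.064,-.049,.012],[-.064,-.049,.012],[-.064,.049,.012]])@Rz.T
    B=Vv+np.array([[.02,.025,.038],[.02,-.025,.038],[-.012,-.025,.038],[-.012,.025,.038]])@R.T
    return F,Vv+R@knob(q),B
def res(v):
    F,K,B=geo(v); return np.concatenate([(proj("wrist",F,P)-foot).ravel(),(proj("wrist",K,P)-kn).ravel(),(proj("wrist",B,P)-blk).ravel()])
s=least_squares(res,[.62,-.02,-13,.1,0]);print(s.x,np.round(s.fun,1)); np.save("v.npy",s.x)
F,K,B=geo(s.x);print(proj("top",K),proj("side",K),proj("top",B.mean(0)),proj("side",B.mean(0)))
E
python3 f2.py
```

```text
[ 6.27451265e-01 -2.20707726e-02 -1.19324913e+01  1.14220579e-01
 -2.50360600e-03] [-1.4 -2.1  2.  -1.7  0.3  2.7  0.  -1.  -2.2  0.3  4.9 -2.9  0.3  1.
 -5.2  3.3]
[[264.61710175 217.67942007]] [[291.10963249 164.80827425]] [[290.49944758 180.02905989]] [[336.76954554 154.45525659]]
```

```bash
cat >> h.py <<'E'
def box(lo,hi):
    g=np.array([[x,y,z] for x in(lo[0],hi[0]) for y in(lo[1],hi[1]) for z in(lo[2],hi[2])])
    return g,[(i,j) for i in range(8) for j in range(i+1,8) if bin(i^j).count("1")==1]
def overlay(img,name,P,Vv,yaw,q,c0,c1,size,bx=(-.012,-.025,0,.02,.025,.038),jx=-.012):
    "crop c0=(x,y) c1, scaled, with wireframe of block, jaws, knob"
    k=size/(c1[0]-c0[0]); im=cv2.resize(img[c0[1]:c1[1],c0[0]:c1[0]],None,fx=k,fy=k,interpolation=3); R=vice(yaw); o=im.copy()
    for (lo,hi,col) in [(bx[:3],bx[3:],(0,255,0)),((.02,-.018,0),(.02,.018,.015),(255,255,0)),((jx,-.018,0),(jx,.018,.015),(255,0,255))]:
        g,E=box(lo,hi); u=(proj(name,Vv+g@R.T,P)-c0)*k
        for i,j in E: cv2.line(o,*[tuple(int(t) for t in u[m]) for m in(i,j)],col,1)
    u=(proj(name,Vv+np.array([knob(q)+[0,0,-.018],knob(q)+[0,0,.017],[-.046,0,0],[-.046,0,.02]])@R.T,P)-c0)*k
    for a,b in((0,1),(2,3)): cv2.line(o,tuple(int(t) for t in u[a]),tuple(int(t) for t in u[b]),(0,0,255),1)
    return im,o
E
python3 - <<'E'
from h import *
d=np.load("w1.npz");P=(d["R"],d["p"]);v=np.load("v.npy");a=cv2.imread("pics/w1.png")
im,o=overlay(a,"wrist",P,np.array([v[0],v[1],.105]),v[2],v[3],(220,30),(320,220),390)
cv2.imwrite("pics/o1.png",np.hstack([im,o])[:600])
E
```

```text
(no output)
```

View pics/o1.png

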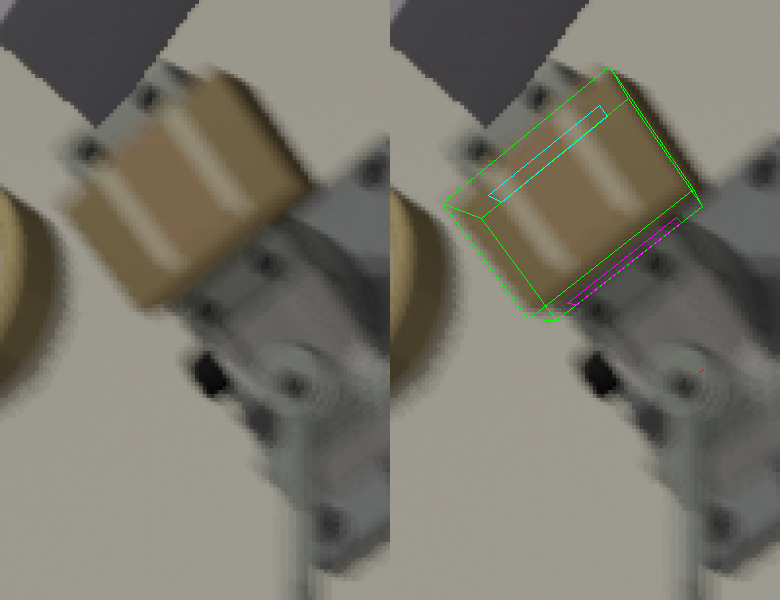

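The overlay is about 3 mm and 3° off. In the left panel the block's top corners sit at (68,207), (217,76), (300,194) and (148,306), and the hub is at (295,383). I'll refit with these.

```bash
cat > f3.py <<'E'
from h import *
d=np.load("w1.npz");P=(d["R"],d["p"])
cw=lambda L:np.array(L)/1.905+[140,0]; cz=lambda L:np.array(L)/3.9+[220,30]
foot=cw([(343,125),(427,257),(313,335)]); kn=cw([(297,371)]); hub=cz([(295,383)])
blk=cz([(68,207),(217,76),(300,194),(148,306)])
kt,ks=np.array([264,219.3]),np.array([290.7,167.3]); bt,bs=np.array([291.3,178.7]),np.array([340,160])
def geo(v):
    x,y,yaw,q,ox,c,hz=v; Rz=Ro.from_euler("z",yaw,degrees=True).as_matrix();R=vice(yaw);Vv=np.array([x,y,.105])
    F=np.array([x,y,0])-Rz@[ox,0,0]+np.array([[.064,-.049,.012],[-.064,-.049,.012],[-.064,.049,.012]])@Rz.T
    B=Vv+np.array([[.02-c,.025-c,.038],[.02-c,-.025+c,.038],[-.012+c,-.025+c,.038],[-.012+c,.025-c,.038]])@R.T
    return F,Vv+R@knob(q),B,Vv+R@[-.046,0,hz],Vv
def res(v):
    F,K,B,H,Vv=geo(v); return np.concatenate([(proj("wrist",F,P)-foot).ravel()*.5,(proj("wrist",K,P)-kn).ravel(),(proj("wrist",B,P)-blk).ravel(),(proj("wrist",H,P)-hub).ravel(),
      (proj("top",K)-kt).ravel()*.5,(proj("side",K)-ks).ravel()*.5,[v[4]*200,(v[6]-.03)*100]])
s=least_squares(res,[.62,-.02,-13,.1,0,.001,.03]);print(np.round(s.x,4),np.round(s.fun,1)); np.save("v.npy",s.x)
F,K,B,H,Vv=geo(s.x)
im,o=overlay(cv2.imread("pics/w1.png"),"wrist",P,Vv,s.x[2],s.x[3],(220,30),(320,220),390)
im2,o2=overlay(cv2.imread("pics/a.png"),"side",None,Vv,s.x[2],s.x[3],(270,130),(390,240),390)
cv2.imwrite("pics/o2.png",np.hstack([o[:600],cv2.copyMakeBorder(o2,0,600-o2.shape[0],0,0,0)]))
E
python3 f3.py
```

```text
[ 6.26600e-01 -2.22000e-02 -1.31465e+01  1.42000e-01 -3.20000e-03
  1.70000e-03  4.56000e-02] [-0.  -1.2  0.9 -0.3 -0.3  1.2  0.3  0.  -0.9 -0.7  1.5  1.1 -1.  -0.5
 -2.1  0.9  1.8 -0.6  0.2 -0.6 -0.1 -1.3 -0.6  1.6]
```

View pics/o2.png

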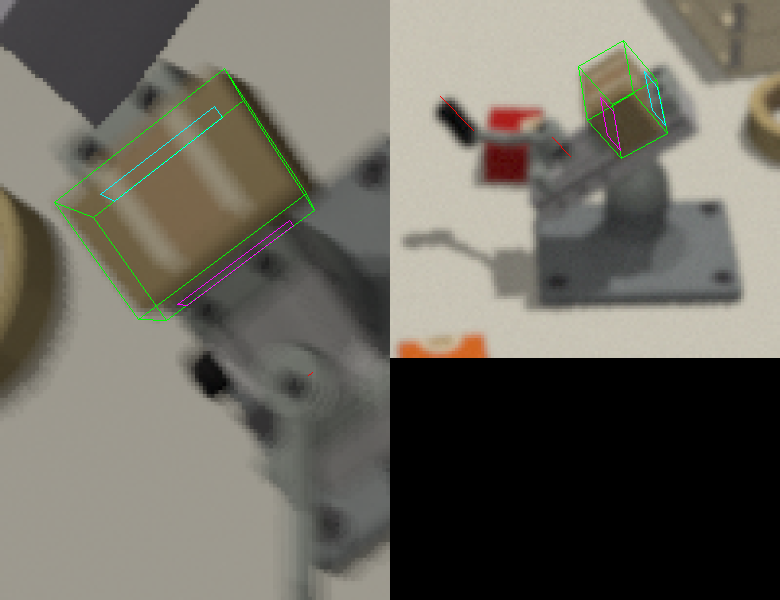

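```bash
sed -i 's/^V,YAW,Q=.*/V,YAW,Q=np.array([.6270,-.0226,.105]),-13.1,.14/' h.py
python3 - <<'E'
from h import *
A=tool_lever(.14,.05); B=tool_lever(.14,.004); rows(*A,6); rows(*B,6,A)
E
```

```text
rows 6 turn [0.0018 0.004  0.0084] shift [ 0.0001 -0.0037  0.0129]
rows 6 turn [0. 0. 0.] shift [-0.      0.      0.0077]
```

Emit:
apply_moves:
  targets:
    - [[0.0018, 0.004, 0.0084, 0, -0.0037, 0.0129, 0.045], [0.0018, 0.004, 0.0084, 0, -0.0037, 0.0129, 0.045], [0.0018, 0.004, 0.0084, 0, -0.0037, 0.0129, 0.045], [0.0018, 0.004, 0.0084, 0, -0.0037, 0.0129, 0.045], [0.0018, 0.004, 0.0084, 0, -0.0037, 0.0129, 0.045], [0.0018, 0.004, 0.0084, 0, -0.0037, 0.0129, 0.045], [0, 0, 0, 0, 0, 0, 0.045], [0, 0, 0, 0, 0, 0, 0.045]]

```text
clock: 3.53
tcp_pos: [0.4054, 0.0364, 0.2685]
orientation: [[0.521, -0.633, 0.573], [-0.771, -0.637, -0.003], [0.367, -0.44, -0.82]]
ft_force: [0.2, 0.1, -0.3]
finger_gap: 0.484
```

Run:
```python
from h import *
P=pose();a=camera("wrist");cv2.imwrite("pics/w2.png",a);np.savez("w2.npz",R=P[0],p=P[1])
A=tool_lever(.14,.05);print(P[1]-A[1]);rows(*A,1);rows(*tool_lever(.14,.004),6)
im,o=overlay(a,"wrist",P,V,YAW,.14,(180,0),(460,280),600)
cv2.imwrite("pics/o3.png",o)
```

```text
[-0.00034519 -0.00208678 -0.00055976]
rows 1 turn [ 0.002  -0.0026 -0.0057] shift [-0.0012 -0.0016  0.0001]
rows 6 turn [ 0.0003 -0.0004 -0.0009] shift [-0.0002 -0.0003  0.0077]
```

View pics/o3.png

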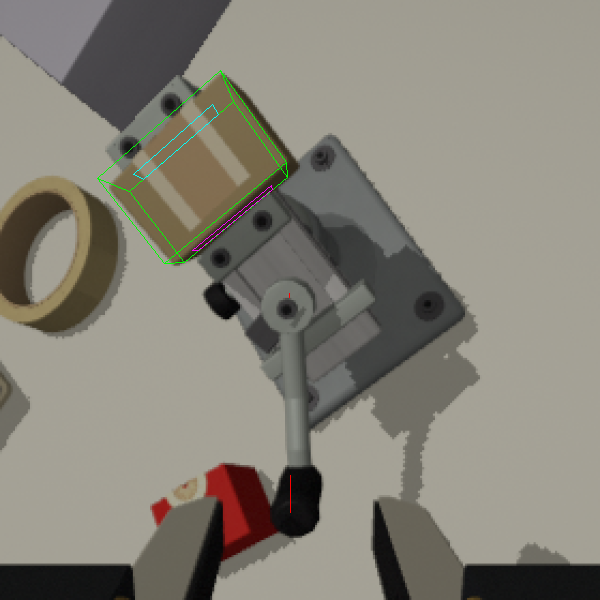

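The knob's centre (298,518) is already midway between the fingertips (220 and 373), so I can go straight down 46 mm, then close to a loose cage.

Emit:
apply_moves:
  targets:
    - [[0, 0, 0, 0, 0, 0.0077, 0.045], [0, 0, 0, 0, 0, 0.0077, 0.045], [0, 0, 0, 0, 0, 0.0077, 0.045], [0, 0, 0, 0, 0, 0.0077, 0.045], [0, 0, 0, 0, 0, 0.0077, 0.045], [0, 0, 0, 0, 0, 0.0075, 0.045], [0, 0, 0, 0, 0, 0, 0.021], [0, 0, 0, 0, 0, 0, 0.021], [0, 0, 0, 0, 0, 0, 0.021], [0, 0, 0, 0, 0, 0, 0.021], [0, 0, 0, 0, 0, 0, 0.021], [0, 0, 0, 0, 0, 0, 0.021]]

```text
clock: 4.58
tcp_pos: [0.4334, 0.0283, 0.2444]
orientation: [[0.533, -0.63, 0.564], [-0.77, -0.638, 0.015], [0.351, -0.442, -0.826]]
ft_force: [-0.8, 0.1, -0.9]
finger_gap: 0.229
```

Run:
```python
from h import *
s=observe();print(s["joint_pos"],s["tcp_pos"],s["ft_force"])
rows(*tool_lever(.14,.004),1)
a=camera("wrist");cv2.imwrite("pics/w3.png",a)
```

```text
[-15.03456573   7.95367843 130.17239553  47.22908704  12.61652968
  81.26177551] [0.43336789 0.02833618 0.24440382] [-0.75309122  0.13613428 -0.91584265]
rows 1 turn [-0.0004  0.0186 -0.0044] shift [-0.013   0.0001  0.0102]
```

J5 hit its lower limit: a 35° forward lean is out of reach here. I'll lean the tool radially instead (δ≈25°, nearly vertical in world), and refit the vice from the sharper second view first.

```bash
cat > f4.py <<'E'
from h import *
d=np.load("w2.npz");P=(d["R"],d["p"])
c=lambda L:np.array(L)/2.143+[180,0]
foot=c([(335,133),(467,320)]); kn=c([(297,516)]); blk=c([(110,175),(222,72),(185,263)])
d1=np.load("w1.npz");P1=(d1["R"],d1["p"])
blk1=np.array([(68,207),(217,76),(148,306)])/3.9+[220,30]
def res(v):
    x,y,yaw,q,ox=v; Rz=Ro.from_euler("z",yaw,degrees=True).as_matrix();R=vice(yaw);Vv=np.array([x,y,.105])
    F=np.array([x,y,0])-Rz@[ox,0,0]+np.array([[.064,-.049,.012],[-.064,-.049,.012]])@Rz.T
    e=.0005;B=Vv+np.array([[.02-e,.025-e,.038],[.02-e,-.025+e,.038],[-.012+e,.025-e,.038]])@R.T
    K=Vv+R@(knob(q)+[0,0,.016])
    return np.concatenate([(proj("wrist",F,P)-foot).ravel()*.5,(proj("wrist",K,P)-kn).ravel(),(proj("wrist",B,P)-blk).ravel(),.4*(proj("wrist",B,P1)-blk1).ravel(),[v[4]*200]])
s=least_squares(res,[.62,-.02,-13,.1,0]);print(np.round(s.x,4),np.round(s.fun,1)); np.save("v.npy",s.x)
E
python3 f4.py
cat >> h.py <<'E'
def tool_lever2(q,up=0,d=25):
    R=vice(YAW); a=q+np.radians(135); ri=np.array([-np.cos(a),-np.sin(a),0]); z0=np.array([0,0,-1.]); y=np.cross(z0,ri); d=np.radians(d)
    z=np.cos(d)*z0-np.sin(d)*ri; Rt=R@np.c_[np.cross(y,z),y,z]; g=V+R@(knob(q)+[0,0,up]); return Rt,g-r.pinch_z*Rt[:,2]
E
```

```text
[ 6.23800e-01 -2.45000e-02 -1.19511e+01  9.30000e-02  6.00000e-04] [-0.2 -0.2  3.  -2.2  0.  -1.5 -0.7  3.   3.2 -0.5 -4.7 -0.3  0.1 -0.3
  1.8 -0.8  0.5  1.1  0.1]
```

Run:
```python
from h import *
a=cv2.imread("pics/w2.png"); h=cv2.cvtColor(a,cv2.COLOR_BGR2HSV)
m=((h[...,0]>5)&(h[...,0]<22)&(h[...,1]>75)).astype(np.uint8); m[:, :215]=0; m[130:]=0; m[:,330:]=0
cs,_=cv2.findContours(m,0,1); c=max(cs,key=cv2.contourArea); print(cv2.contourArea(c)); hu=cv2.convexHull(c)
print(cv2.approxPolyDP(hu,2,True)[:,0].tolist())
for e in (8,7,6,5): print(e,cv2.approxPolyN(hu,e,ensure_convex=True)[0].round(1).tolist())
R=vice(YAW);d=np.load("w2.npz");P=(d["R"],d["p"])
g,_=box((-.012,-.025,0),(.02,.025,.038)); print(np.c_[g*1e3,proj("wrist",V+g@R.T,P)].round(1))
```

```text
3213.5
[[284, 35], [299, 50], [318, 78], [271, 119], [261, 122], [232, 86], [263, 52]]
8 [[295, 45], [319, 77], [311, 85], [271, 119], [261, 123], [230, 87], [261, 54], [283, 34]]
7 [[295, 45], [320, 78], [271, 119], [261, 123], [230, 87], [261, 54], [283, 34]]
6 [[295, 45], [320, 78], [263, 126], [230, 87], [261, 54], [283, 34]]
5 [[320, 78], [263, 126], [230, 87], [261, 54], [285, 32]]
[[-12.  -25.    0.  314.2  82.9]
 [-12.  -25.   38.  313.5  75.7]
 [-12.   25.    0.  266.3 122.4]
 [-12.   25.   38.  256.7 122.9]
 [ 20.  -25.    0.  288.9  47.4]
 [ 20.  -25.   38.  283.1  32.7]
 [ 20.   25.    0.  240.4  89.4]
 [ 20.   25.   38.  225.5  83.5]]
```

```bash
sed -i 's/^foot=.*/foot=c([(335,133),(467,320)]); kn=c([(297,516)]); blk=np.array([(230.3,86.5),(284.5,33),(262,124.5)])/; s/,\.4\*(proj[^)]*)-blk1).ravel()/,.2*(proj("wrist",B,P1)-blk1).ravel()/' f4.py; python3 f4.py
```

```text
[ 6.23800e-01 -2.34000e-02 -1.17862e+01  9.96000e-02  5.00000e-04] [-0.6  0.2  2.5 -1.9  0.  -0.4 -0.6 -0.3  1.1  1.7 -1.2 -0.6 -0.1  0.1
  0.7 -0.2  0.1  0.8  0.1]
```

```bash
sed -i 's/^V,YAW,Q=.*/V,YAW,Q=np.array([.6239,-.0235,.105]),-12.1,.11/' h.py
python3 - <<'E'
from h import *
B=tool_lever2(.11,.006); A=(B[0],B[1]-.05*B[0][:,2]); R,p=pose(); U=(R,p-.04*R[:,2])
print(U[1],A[1],B[1]);rows(*A,8,U); print(A[0].round(2))
E
```

```text
[0.41086477 0.02777054 0.27736487] [ 0.458793   -0.03387747  0.29084975] [ 0.47384418 -0.01750278  0.24606882]
rows 8 turn [ 0.0002 -0.0522  0.001 ] shift [0.01   0.0004 0.0001]
[[ 0.71 -0.63  0.3 ]
 [-0.7  -0.63  0.33]
 [-0.02 -0.44 -0.9 ]]
```

Emit:
apply_moves:
  targets:
    - [[0, 0, 0, 0, 0, -0.01, 0.05], [0, 0, 0, 0, 0, -0.01, 0.05], [0, 0, 0, 0, 0, -0.01, 0.05], [0, 0, 0, 0, 0, -0.01, 0.05], [0, -0.0522, 0, 0.01, 0.0004, 0, 0.045], [0, -0.0522, 0, 0.01, 0.0004, 0, 0.045], [0, -0.0522, 0, 0.01, 0.0004, 0, 0.045], [0, -0.0522, 0, 0.01, 0.0004, 0, 0.045], [0, -0.0522, 0, 0.01, 0.0004, 0, 0.045], [0, -0.0522, 0, 0.01, 0.0004, 0, 0.045], [0, -0.0522, 0, 0.01, 0.0004, 0, 0.045], [0, -0.0522, 0, 0.01, 0.0004, 0, 0.045], [0, 0, 0, 0, 0, 0, 0.045], [0, 0, 0, 0, 0, 0, 0.045]]

```text
clock: 5.8
tcp_pos: [0.459, -0.0347, 0.291]
orientation: [[0.715, -0.631, 0.3], [-0.699, -0.638, 0.325], [-0.014, -0.441, -0.897]]
ft_force: [0.2, -0.0, 0.3]
finger_gap: 0.486
```

Run:
```python
from h import *
P=pose();a=camera("wrist");cv2.imwrite("pics/w4.png",a);np.savez("w4.npz",R=P[0],p=P[1])
B=tool_lever2(.11,.006); A=(B[0],B[1]-.05*B[0][:,2]);rows(*A,3);rows(*B,6);print(observe()["joint_pos"])
im,o=overlay(a,"wrist",P,V,YAW,.11,(160,100),(480,400),600)
cv2.imwrite("pics/o4.png",o)
```

```text
rows 3 turn [ 0.0012 -0.0002  0.0022] shift [ 0.     -0.0001  0.0001]
rows 6 turn [ 0.0006 -0.0001  0.0011] shift [ 0.     -0.0001  0.0084]
[-28.41243748   9.4315403  115.97203946  32.63365828  52.53637289
  86.34275436]
```

View pics/o4.png

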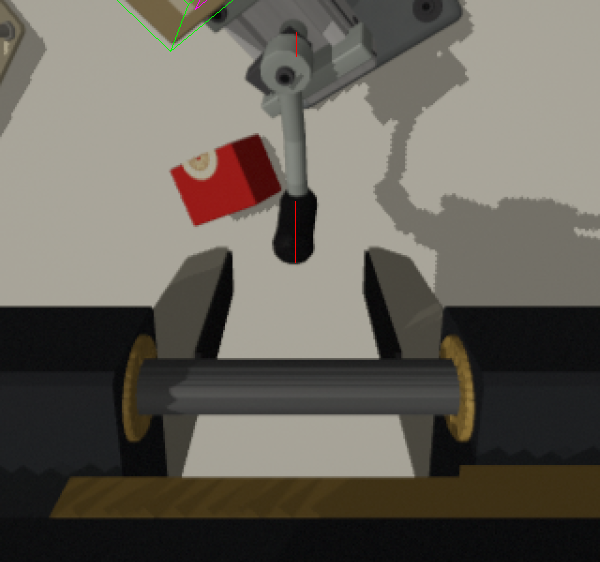

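Tracking is now exact, and the model line lies on the knob (295,200–262).

Run:
```python
from h import *
B=tool_lever2(.11,.006); rows(*tool_lever2(1.62,.006),20,B)
C=tool_lever2(1.62,.006); rows(*tool_lever2(1.57,.006),2,C)
```

```text
rows 20 turn [-0.0319  0.     -0.0684] shift [-0.     -0.0004  0.    ]
rows 2 turn [ 0.0106 -0.      0.0227] shift [-0.      0.0001  0.    ]
```

Emit:
apply_moves:
  targets:
    - [[0, 0, 0.001, 0, 0, 0.0084, 0.045], [0, 0, 0.001, 0, 0, 0.0084, 0.045], [0, 0, 0.001, 0, 0, 0.0084, 0.045], [0, 0, 0.001, 0, 0, 0.0084, 0.045], [0, 0, 0.001, 0, 0, 0.0084, 0.045], [0, 0, 0.001, 0, 0, 0.0084, 0.045], [0, 0, 0, 0, 0, 0, 0.021], [0, 0, 0, 0, 0, 0, 0.021], [0, 0, 0, 0, 0, 0, 0.021], [0, 0, 0, 0, 0, 0, 0.021], [0, 0, 0, 0, 0, 0, 0.021]]

```text
clock: 6.77
tcp_pos: [0.474, -0.0181, 0.2465]
orientation: [[0.712, -0.635, 0.3], [-0.702, -0.634, 0.325], [-0.016, -0.442, -0.897]]
ft_force: [0.2, 0.5, -0.6]
finger_gap: 0.236
```

Emit:
apply_moves:
  targets:
    - [[-0.0319, 0, -0.0684, 0, -0.0004, 0, 0.021], [-0.0319, 0, -0.0684, 0, -0.0004, 0, 0.021], [-0.0319, 0, -0.0684, 0, -0.0004, 0, 0.021], [-0.0319, 0, -0.0684, 0, -0.0004, 0, 0.021], [-0.0319, 0, -0.0684, 0, -0.0004, 0, 0.021], [-0.0319, 0, -0.0684, 0, -0.0004, 0, 0.021], [-0.0319, 0, -0.0684, 0, -0.0004, 0, 0.021], [-0.0319, 0, -0.0684, 0, -0.0004, 0, 0.021], [-0.0319, 0, -0.0684, 0, -0.0004, 0, 0.021], [-0.0319, 0, -0.0684, 0, -0.0004, 0, 0.021], [-0.0319, 0, -0.0684, 0, -0.0004, 0, 0.021], [-0.0319, 0, -0.0684, 0, -0.0004, 0, 0.021], [-0.0319, 0, -0.0684, 0, -0.0004, 0, 0.021], [-0.0319, 0, -0.0684, 0, -0.0004, 0, 0.021], [-0.0319, 0, -0.0684, 0, -0.0004, 0, 0.021], [-0.0319, 0, -0.0684, 0, -0.0004, 0, 0.021], [-0.0319, 0, -0.0684, 0, -0.0004, 0, 0.021], [-0.0319, 0, -0.0684, 0, -0.0004, 0, 0.021], [-0.0319, 0, -0.0684, 0, -0.0004, 0, 0.021], [-0.0319, 0, -0.0684, 0, -0.0004, 0, 0.021]]

```text
clock: 8.43
tcp_pos: [0.4745, -0.0101, 0.247]
orientation: [[0.844, 0.481, 0.238], [0.532, -0.809, -0.249], [0.073, 0.337, -0.939]]
ft_force: [-2.6, 6.8, 0.5]
finger_gap: 0.228
```

Run:
```python
from h import *
s=observe();R,p=pose();T=vice(YAW).T@R
print("tool q",np.arctan2(-T[1,0],-T[0,0])%(2*np.pi)-np.radians(135)); g=vice(YAW).T@(p+r.pinch_z*R[:,2]-V); print("grasp in vice",g, "q",np.arctan2(g[1],g[0]+.046)%(2*np.pi)-np.radians(135), s["ft_force"],s["joint_pos"])
C=tool_lever2(1.62,.006);rows(*C,1)
```

```text
tool q 1.6243744363572965
grasp in vice [-0.09035118 -0.0482507   0.05048984] q 1.6128820466068086 [-2.60963233  6.78739569  0.46420285] [-10.20560186  14.49778469 116.01060583 -20.82976211  34.77947236
  63.94389162]
rows 1 turn [0.0014 0.0019 0.004 ] shift [-0.0005  0.0007  0.0006]
```

Emit:
apply_moves:
  targets:
    - [[-0.0107, 0, -0.0228, 0, 0, 0, 0.021], [-0.0107, 0, -0.0228, 0, 0, 0, 0.021], [0, 0, 0, 0, 0, 0, 0.021], [0, 0, 0, 0, 0, 0, 0.021]]

```text
clock: 8.77
tcp_pos: [0.4735, -0.0087, 0.246]
orientation: [[0.823, 0.512, 0.246], [0.566, -0.782, -0.262], [0.058, 0.355, -0.933]]
ft_force: [-2.5, 15.9, 0.9]
finger_gap: 0.229
```

Run:
```python
from h import *
P=pose();a=camera("wrist");cv2.imwrite("pics/w5.png",a);b=camera("side");cv2.imwrite("pics/s5.png",b);np.savez("w5.npz",R=P[0],p=P[1])
R,p=P;g=vice(YAW).T@(p+r.pinch_z*R[:,2]-V); print("q",np.arctan2(g[1],g[0]+.046)%(2*np.pi)-np.radians(135),observe()["ft_force"]@R)
im,o=overlay(a,"wrist",P,V,YAW,1.6,(160,0),(480,300),400)
im2,o2=overlay(b,"side",None,V,YAW,1.6,(270,120),(390,240),390,jx=-.022)
cv2.imwrite("pics/o5.png",np.hstack([o[:375],cv2.resize(im2,(375,375))]))
```

```text
q 1.6262175991539163 [  6.72978395 -14.79127818  -6.15553189]
```

View pics/o5.png

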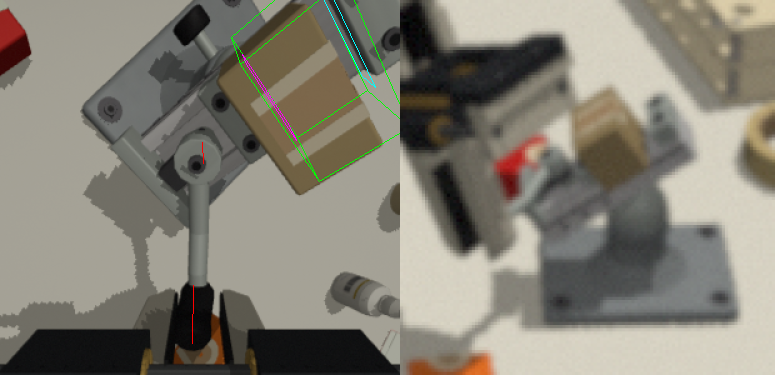

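The jaw is open and the block has slid down against the sliding jaw; the 15 N reading is the lever's end stop. Back off, open and retreat. I'll also compute the block grasp: with the tool along −(x_v+z_v)/√2, a half turn about the tool axis gives exactly the reorientation needed.

```bash
cat >> h.py <<'E'
def tool_block(c,back=0,flip=1,dx=0):
    "c: grasp point in vice frame (m); flip=1 camera up-slope, -1 camera down-slope; back: pulled back along tool z"
    R=vice(YAW); z=-np.array([1,0,1])/2**.5; y=np.array([0,-1.*flip,0]); Rt=R@np.c_[np.cross(y,z),y,z]
    return Rt,V+R@np.array(c)-(r.pinch_z+back)*Rt[:,2]
E
python3 - <<'E'
from h import *
# black ball knob triangulation
L=[]
for f,u in(("w2.npz",(222/2.143+180,300/2.143)),("w5.npz",(190/1.25+160,25/1.25))):
    d=np.load(f);L.append(((d["R"],d["p"]),u))
s=least_squares(lambda X:np.concatenate([(proj("wrist",X,P)-u).ravel() for P,u in L]),V);print("black knob vice",vice(YAW).T@(s.x-V),s.fun)
R,p=pose(); D=Ro.from_rotvec([.0107*2.5,0,.0228*2.5]).as_matrix(); U=(R@D,p-.07*(R@D)[:,2])
B=tool_block([-.006,0,.021],.07);A=B; print(U[1],A[1]);rows(*A,14,U)
E
```

```text
black knob vice [-0.0285264   0.03196002 -0.06027966] [-0.09073212 -0.59776846 -0.37375616  0.05791685]
[0.45717775 0.00813647 0.31197111] [ 0.64520218 -0.05741554  0.35039384]
rows 14 turn [ 0.0337 -0.0233  0.0484] shift [ 0.0125  0.0079 -0.0022]
```

Emit:
apply_moves:
  targets:
    - [[0.0107, 0, 0.0228, 0, 0, 0, 0.021], [0.0107, 0, 0.0228, 0, 0, 0, 0.021], [0.0053, 0, 0.0114, 0, 0, 0, 0.04], [0, 0, 0, 0, 0, 0, 0.045], [0, 0, 0, 0, 0, 0, 0.045], [0, 0, 0, 0, 0, -0.014, 0.06], [0, 0, 0, 0, 0, -0.014, 0.08], [0, 0, 0, 0, 0, -0.014, 0.08], [0, 0, 0, 0, 0, -0.014, 0.08], [0, 0, 0, 0, 0, -0.014, 0.08], [0, 0, 0, 0, 0, 0, 0.08]]

```text
clock: 9.78
tcp_pos: [0.4589, 0.0064, 0.3151]
orientation: [[0.85, 0.47, 0.239], [0.521, -0.818, -0.245], [0.08, 0.333, -0.939]]
ft_force: [0.3, -0.1, 0.1]
finger_gap: 0.816
```

Run:
```python
from h import *
rows(*tool_block([-.006,0,.021],.07),14)
```

```text
rows 14 turn [ 0.0341 -0.0237  0.0484] shift [ 0.0124  0.0077 -0.0019]
```

Emit:
apply_moves:
  targets:
    - [[0.0341, -0.0237, 0.0484, 0.0124, 0.0077, -0.0019, 0.08], [0.0341, -0.0237, 0.0484, 0.0124, 0.0077, -0.0019, 0.08], [0.0341, -0.0237, 0.0484, 0.0124, 0.0077, -0.0019, 0.08], [0.0341, -0.0237, 0.0484, 0.0124, 0.0077, -0.0019, 0.08], [0.0341, -0.0237, 0.0484, 0.0124, 0.0077, -0.0019, 0.08], [0.0341, -0.0237, 0.0484, 0.0124, 0.0077, -0.0019, 0.08], [0.0341, -0.0237, 0.0484, 0.0124, 0.0077, -0.0019, 0.08], [0.0341, -0.0237, 0.0484, 0.0124, 0.0077, -0.0019, 0.08], [0.0341, -0.0237, 0.0484, 0.0124, 0.0077, -0.0019, 0.08], [0.0341, -0.0237, 0.0484, 0.0124, 0.0077, -0.0019, 0.08], [0.0341, -0.0237, 0.0484, 0.0124, 0.0077, -0.0019, 0.08], [0.0341, -0.0237, 0.0484, 0.0124, 0.0077, -0.0019, 0.08], [0.0341, -0.0237, 0.0484, 0.0124, 0.0077, -0.0019, 0.08], [0.0341, -0.0237, 0.0484, 0.0124, 0.0077, -0.0019, 0.08], [0, 0, 0, 0, 0, 0, 0.08], [0, 0, 0, 0, 0, 0, 0.08]]

```text
clock: 11.12
tcp_pos: [0.6446, -0.0584, 0.3452]
orientation: [[0.971, -0.174, -0.167], [-0.149, -0.978, 0.149], [-0.189, -0.119, -0.975]]
ft_force: [-0.7, 0.6, 0.5]
finger_gap: 0.858
```

Run:
```python
from h import *
P=pose();a=camera("wrist");cv2.imwrite("pics/w6.png",a);np.savez("w6.npz",R=P[0],p=P[1]);print(observe()["joint_pos"])
B=tool_block([-.006,0,.021],.07);rows(*B,1)
im,o=overlay(a,"wrist",P,V,YAW,1.57,(200,100),(440,400),460,bx=(-.022,-.025,0,.01,.025,.038),jx=-.022)
cv2.imwrite("pics/o6.png",o[:590])
```

```text
[-16.52168278  30.51045499  73.31287269   5.44570412  87.90046666
  82.08056519]
rows 1 turn [ 0.0007  0.0061 -0.0012] shift [ 0.0001 -0.0009 -0.0047]
```

View pics/o6.png

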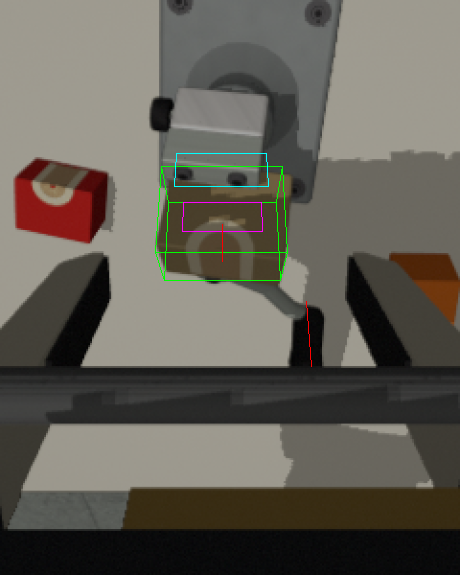

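I found a bug: `vice()` composed yaw and tilt in the wrong order (extrinsic). I'll fix it, refit, and look at the raw view next to the overlay.

```bash
sed -i 's/from_euler("zy",\[yaw,-35\]/from_euler("ZY",[yaw,-35]/' h.py; sed -i 's/\*200\]/*100]/' f4.py; python3 f4.py
python3 - <<'E'
from h import *
v=np.load("v.npy");Vv=np.array([v[0],v[1],.105]);d=np.load("w6.npz");P=(d["R"],d["p"]);a=cv2.imread("pics/w6.png")
im,o=overlay(a,"wrist",P,Vv,v[2],1.57,(270,130),(370,290),390,bx=(-.022,-.025,0,.01,.025,.038),jx=-.022)
cv2.imwrite("pics/o7.png",np.hstack([im,o])[:600])
g,_=box((-.012,-.025,0),(.02,.025,.038)); d=np.load("w2.npz");print(np.c_[g*1e3,proj("wrist",Vv+g@vice(v[2]).T,(d["R"],d["p"]))].round(1))
E
```

```text
[ 6.22600e-01 -2.82000e-02 -1.49716e+01  1.54900e-01 -8.00000e-04] [ 2.4 -2.2  3.2 -2.   0.  -1.4  0.2  0.8 -0.7  1.8 -1.1 -0.1  0.   0.2
  0.4 -0.1  0.1  0.9 -0.1]
[[-12.  -25.    0.  321.2  78.7]
 [-12.  -25.   38.  315.6  77.2]
 [-12.   25.    0.  274.2 119.6]
 [-12.   25.   38.  260.8 125.4]
 [ 20.  -25.    0.  294.9  42.4]
 [ 20.  -25.   38.  283.8  33.5]
 [ 20.   25.    0.  248.2  87.1]
 [ 20.   25.   38.  229.5  87.2]]
```

View pics/o7.png

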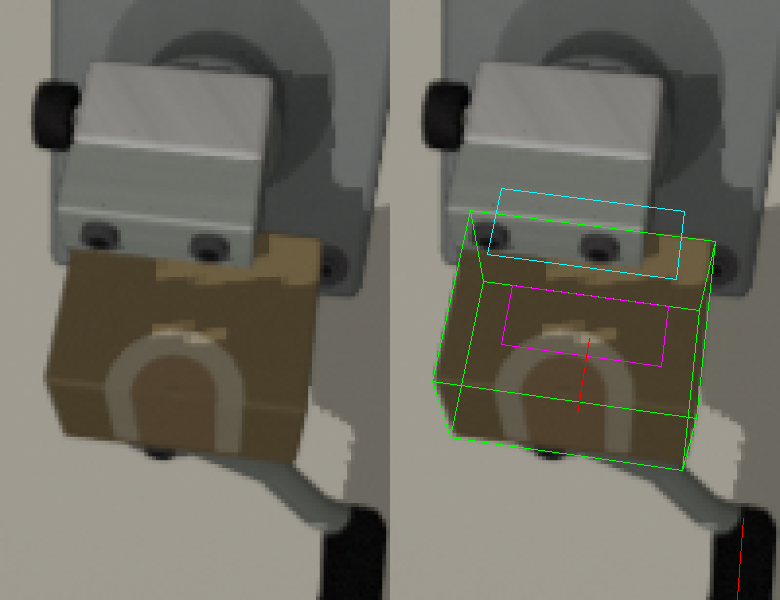

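The arch face points up-slope as expected. The fixed jaw's top front edge runs (57,246)–(251,266), so the block sits several mm off the jaws' middle in y. I'll fit that offset as well.

```bash
cat > f5.py <<'E'
from h import *
L=lambda f:(lambda d:(d["R"],d["p"]))(np.load(f)); P2,P6,P1=L("w2.npz"),L("w6.npz"),L("w1.npz")
z=lambda q:np.array(q)/3.9+[270,130]; c=lambda q:np.array(q)/2.143+[180,0]
def res(v):
    x,y,yaw,q,ox,by,cx=v; Rz=Ro.from_euler("z",yaw,degrees=True).as_matrix();R=vice(yaw);Vv=np.array([x,y,.105])
    W=lambda L:Vv+np.array(L)@R.T
    F=np.array([x,y,0])-Rz@[ox,0,0]+np.array([[.064,-.049,.012],[-.064,-.049,.012]])@Rz.T
    B=W([[.02,by+.025,.038],[.02,by-.025,.038],[-.012,by+.025,.038],[-.012,by-.025,0]])
    C=W([[cx+.016,by+.025,.038],[cx+.016,by-.025,.038],[cx-.016,by+.025,.038],[cx-.016,by-.025,.038],[cx+.016,by-.025,0]])
    J=W([[.02,.018,.015],[.02,-.018,.015]])
    r2=np.r_[.5*(proj("wrist",F,P2)-c([(335,133),(467,320)])).ravel(),(proj("wrist",W(knob(q)+[0,0,.016]),P2)-c((297,516))).ravel(),(proj("wrist",B,P2)-[(230.3,86.5),(284.5,33),(262,124.5),(320,78)]).ravel()]
    r6=np.r_[(proj("wrist",C,P6)-z([(48,381),(305,411),(65,435),(295,462),(320,240)])).ravel(),(proj("wrist",J,P6)-z([(57,246),(251,266)])).ravel()]
    return np.r_[r2,r6,v[4]*100]
s=least_squares(res,[.6226,-.025,-14,.1,0,-.005,-.006]);print(np.round(s.x,4),np.round(s.fun,1)); np.save("v.npy",s.x)
E
python3 f5.py
```

```text
[ 6.25400e-01 -2.17000e-02 -1.39057e+01  2.14900e-01  7.00000e-04
 -6.90000e-03 -7.10000e-03] [-0.6  0.3  0.5 -0.3  0.1  1.4 -1.2 -0.  -1.7 -1.1 -1.  -0.2  0.3 -0.8
 -1.   0.   0.9  0.7 -0.3  0.6  0.3  1.2  1.2 -0.8  0.9  0.3 -0.4  0.6
  0.1]
```

```bash
sed -i 's/^V,YAW,Q=.*/V,YAW,Q=np.array([.6254,-.0217,.105]),-13.9,.18/' h.py
python3 - <<'E'
from h import *
G=[-.0046,-.0069,.0204]
A=tool_block(G,.065);B=tool_block(G);rows(*A,4);rows(*B,8,A)
E
```

```text
rows 4 turn [-0.0263  0.0052  0.0221] shift [-0.0003 -0.0059 -0.    ]
rows 8 turn [0. 0. 0.] shift [ 0.     -0.      0.0081]
```

Emit:
apply_moves:
  targets:
    - [[-0.0263, 0.0052, 0.0221, -0.0003, -0.0059, 0, 0.08], [-0.0263, 0.0052, 0.0221, -0.0003, -0.0059, 0, 0.08], [-0.0263, 0.0052, 0.0221, -0.0003, -0.0059, 0, 0.08], [-0.0263, 0.0052, 0.0221, -0.0003, -0.0059, 0, 0.08], [0, 0, 0, 0, 0, 0, 0.08], [0, 0, 0, 0, 0, 0.0081, 0.08], [0, 0, 0, 0, 0, 0.0081, 0.08], [0, 0, 0, 0, 0, 0.0081, 0.08], [0, 0, 0, 0, 0, 0.0081, 0.08], [0, 0, 0, 0, 0, 0.0081, 0.08], [0, 0, 0, 0, 0, 0.0081, 0.08], [0, 0, 0, 0, 0, 0.0081, 0.08], [0, 0, 0, 0, 0, 0.0083, 0.08], [0, 0, 0, 0, 0, 0, 0.08], [0, 0, 0, 0, 0, 0, 0.08]]

```text
clock: 12.42
tcp_pos: [0.6369, -0.0312, 0.2842]
orientation: [[0.956, -0.241, -0.169], [-0.237, -0.971, 0.043], [-0.174, -0.001, -0.985]]
ft_force: [-0.3, 0.2, -0.3]
finger_gap: 0.858
```

Run:
```python
from h import *
G=[-.0046,-.0069,.0204];rows(*tool_block(G),1);print(observe()["ft_force"])
P=pose();a=camera("wrist");cv2.imwrite("pics/w8.png",a);np.savez("w8.npz",R=P[0],p=P[1])
```

```text
rows 1 turn [-0.0008  0.0002 -0.0004] shift [0.0002 0.0004 0.0003]
[-0.34911312  0.20971648 -0.29163242]
```

Emit:
apply_moves:
  targets:
    - [[0, 0, 0, 0, 0, 0, 0.04], [0, 0, 0, 0, 0, 0, 0.04], [0, 0, 0, 0, 0, 0, 0.04], [0, 0, 0, 0, 0, 0, 0.04], [0, 0, 0, 0, 0, 0, 0.04], [0, 0, 0, 0, 0, 0, 0.04], [0, 0, 0, 0, 0, 0, 0.04], [0, 0, 0, 0, 0, 0, 0.04]]

```text
clock: 13.13
tcp_pos: [0.6371, -0.0312, 0.2851]
orientation: [[0.956, -0.241, -0.167], [-0.237, -0.971, 0.042], [-0.172, -0.001, -0.985]]
ft_force: [-0.2, -0.0, 2.2]
finger_gap: 0.535
```

Emit:
apply_moves:
  targets:
    - [[0, 0, 0, -0.00283, 0, -0.00283, 0.04], [0, 0, 0, -0.00283, 0, -0.00283, 0.04], [0, 0, 0, -0.00566, 0, -0.00566, 0.04], [0, 0, 0, -0.00566, 0, -0.00566, 0.04], [0, 0, 0, -0.00566, 0, -0.00566, 0.04], [0, 0, 0, -0.00566, 0, -0.00566, 0.04], [0, 0, 0, -0.00566, 0, -0.00566, 0.04], [0, 0, 0, -0.00566, 0, -0.00566, 0.04], [0, 0, 0, -0.00566, 0, -0.00566, 0.04], [0, 0, 0, -0.00566, 0, -0.00566, 0.04], [0, 0, 0, -0.00566, 0, -0.00566, 0.04], [0, 0, 0, 0, 0, 0, 0.04]]

```text
clock: 14.13
tcp_pos: [0.5919, -0.0199, 0.3522]
orientation: [[0.956, -0.241, -0.166], [-0.237, -0.971, 0.042], [-0.171, -0.001, -0.985]]
ft_force: [0.2, 0.1, -1.2]
finger_gap: 0.535
```

Run:
```python
from h import *
print(observe()["finger_gap"],observe()["joint_pos"]);P=pose();a=camera("wrist");cv2.imwrite("pics/w9.png",a);np.savez("w9.npz",R=P[0],p=P[1])
G=np.array([-.0046+.0,-.0069,.0204+.08]);rows(*tool_block(G),1)
rows(*tool_block([.0004,0,.0174+.08],flip=-1),26)
```

```text
0.5354470493124716 [-12.78514112  24.41698144  81.9795142    0.2418443   83.43068127
  91.08450411]
rows 1 turn [-0.0008 -0.0027 -0.0003] shift [0.0007 0.0005 0.002 ]
rows 26 turn [-2.000e-04  1.000e-04  1.208e-01] shift [-0.0004 -0.0004  0.    ]
```

Emit:
apply_moves:
  targets:
    - [[0, 0, -0.1208, 0, 0, 0, 0.04], [0, 0, -0.1208, 0, 0, 0, 0.04], [0, 0, -0.1208, 0, 0, 0, 0.04], [0, 0, -0.1208, 0, 0, 0, 0.04], [0, 0, -0.1208, 0, 0, 0, 0.04], [0, 0, -0.1208, 0, 0, 0, 0.04], [0, 0, -0.1208, 0, 0, 0, 0.04], [0, 0, -0.1208, 0, 0, 0, 0.04], [0, 0, -0.1208, 0, 0, 0, 0.04], [0, 0, -0.1208, 0, 0, 0, 0.04], [0, 0, -0.1208, 0, 0, 0, 0.04], [0, 0, -0.1208, 0, 0, 0, 0.04], [0, 0, -0.1208, 0, 0, 0, 0.04]]

```text
clock: 15.27
tcp_pos: [0.5925, -0.0203, 0.3499]
orientation: [[0.236, 0.957, -0.168], [0.972, -0.232, 0.042], [0.002, -0.173, -0.985]]
ft_force: [-0.2, -0.3, -1.1]
finger_gap: 0.538
```

Emit:
apply_moves:
  targets:
    - [[0, 0, -0.1208, 0, 0, 0, 0.04], [0, 0, -0.1208, 0, 0, 0, 0.04], [0, 0, -0.1208, 0, 0, 0, 0.04], [0, 0, -0.1208, 0, 0, 0, 0.04], [0, 0, -0.1208, 0, 0, 0, 0.04], [0, 0, -0.1208, 0, 0, 0, 0.04], [0, 0, -0.1208, 0, 0, 0, 0.04], [0, 0, -0.1208, 0, 0, 0, 0.04], [0, 0, -0.1208, 0, 0, 0, 0.04], [0, 0, -0.1208, 0, 0, 0, 0.04], [0, 0, -0.1208, 0, 0, 0, 0.04], [0, 0, -0.1208, 0, 0, 0, 0.04], [0, 0, -0.1208, 0, 0, 0, 0.04], [0, 0, 0, 0, 0, 0, 0.04]]

```text
clock: 16.43
tcp_pos: [0.5925, -0.0203, 0.3499]
orientation: [[-0.957, 0.237, -0.168], [0.234, 0.971, 0.042], [0.173, 0.001, -0.985]]
ft_force: [-0.4, 0.8, -1.6]
finger_gap: 0.536
```

Run:
```python
from h import *
print(observe()["finger_gap"],observe()["joint_pos"]);rows(*tool_block([.0004,0,.0174+.045],flip=-1),5)
```

```text
0.5364473085457172 [-12.80378249  24.63041897  82.00232271   0.23645723  83.343898
 -89.11986331]
rows 5 turn [0.0002 0.0001 0.0006] shift [-0.0061  0.0013  0.0048]
```

Emit:
apply_moves:
  targets:
    - [[0, 0, 0, -0.0061, 0.0013, 0.0048, 0.04], [0, 0, 0, -0.0061, 0.0013, 0.0048, 0.04], [0, 0, 0, -0.0061, 0.0013, 0.0048, 0.04], [0, 0, 0, -0.0061, 0.0013, 0.0048, 0.04], [0, 0, 0, -0.0061, 0.0013, 0.0048, 0.04], [0, 0, 0, 0, 0, 0, 0.04]]

```text
clock: 16.93
tcp_pos: [0.6198, -0.0202, 0.3194]
orientation: [[-0.955, 0.242, -0.169], [0.238, 0.97, 0.043], [0.175, 0.001, -0.985]]
ft_force: [-1.0, -0.2, -0.1]
finger_gap: 0.537
```

Run:
```python
from h import *
P=pose();a=camera("wrist");b=camera("side");cv2.imwrite("pics/w10.png",a);cv2.imwrite("pics/s10.png",b);np.savez("w10.npz",R=P[0],p=P[1]);rows(*tool_block([.0004,0,.0174+.045],flip=-1),1)
bx=(-.02,-.025,.045,.018,.025,.077)
im,o=overlay(a,"wrist",P,V,YAW,1.57,(230,60),(410,260),400,bx=bx,jx=-.022)
im2,o2=overlay(b,"side",None,V,YAW,1.57,(280,120),(390,240),390,bx=bx,jx=-.022)
h=np.zeros((590,400,3),np.uint8);h2=h.copy();o=o[:590];h[:o.shape[0]]=o;h2[:o2.shape[0],:o2.shape[1]]=o2[:590]
cv2.imwrite("pics/o10.png",np.hstack([h,h2]))
```

```text
rows 1 turn [ 0.0007 -0.0003 -0.0014] shift [ 0.0001 -0.0001 -0.0003]
```

View pics/o10.png

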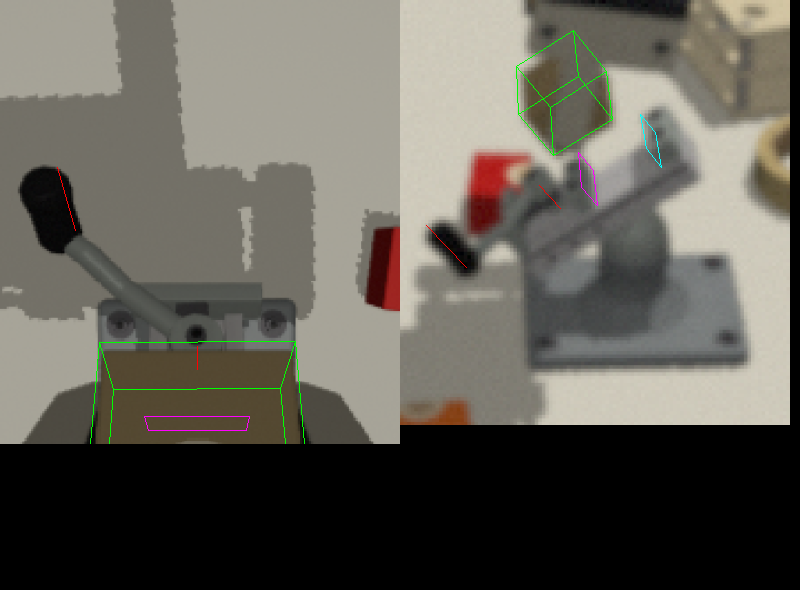

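The block hovers over the seat, aligned with the model to about 1.5 mm. I'll lower it in guarded steps.

Emit:
apply_moves:
  targets:
    - [[0, 0, 0, -0.0042, 0, 0.0042, 0.04], [0, 0, 0, -0.0042, 0, 0.0042, 0.04], [0, 0, 0, -0.0042, 0, 0.0042, 0.04], [0, 0, 0, -0.0042, 0, 0.0042, 0.04], [0, 0, 0, -0.0042, 0, 0.0042, 0.04], [0, 0, 0, 0, 0, 0, 0.04], [0, 0, 0, -0.0014, 0, 0.0014, 0.04], [0, 0, 0, -0.0014, 0, 0.0014, 0.04], [0, 0, 0, 0, 0, 0, 0.04]]

```text
clock: 17.78
tcp_pos: [0.638, -0.0248, 0.2938]
orientation: [[-0.956, 0.242, -0.167], [0.238, 0.97, 0.042], [0.173, 0.001, -0.985]]
ft_force: [-0.7, 0.4, -1.2]
finger_gap: 0.537
```

```bash
cat > st.py <<'E'
from h import *
s=observe();R,p=pose();g=vice(YAW).T@(p+r.pinch_z*R[:,2]-V)*1e3;print("block centre est",(g-[1.4,0,1.4]).round(1),"force vice",(np.array(s["ft_force"])@vice(YAW)).round(1),"torque",(np.array(s["wrist_torque"])@vice(YAW)).round(2),"gap",s["finger_gap"])
E
python3 st.py
```

```text
block centre est [-0.7  0.1 27.4] force vice [-1.3  0.2 -0.5] torque [ 0.05 -0.27 -0.04] gap 0.5371790346099722
```

Emit:
apply_moves:
  targets:
    - [[0, 0, 0, -0.0014, 0, 0.0014, 0.04], [0, 0, 0, -0.0014, 0, 0.0014, 0.04], [0, 0, 0, -0.0014, 0, 0.0014, 0.04], [0, 0, 0, 0, 0, 0, 0.04], [0, 0, 0, 0, 0, 0, 0.04]]

```text
clock: 18.2
tcp_pos: [0.6412, -0.0256, 0.289]
orientation: [[-0.956, 0.242, -0.168], [0.238, 0.97, 0.042], [0.173, 0.001, -0.985]]
ft_force: [0.6, 0.2, -0.2]
finger_gap: 0.537
```

```bash
python3 st.py
```

```text
block centre est [-0.8  0.2 21.6] force vice [ 0.3  0.3 -0.5] torque [ 0.07 -0.27  0.  ] gap 0.536693803171895
```

Emit:
apply_moves:
  targets:
    - [[0, 0, 0, -0.0014, 0, 0.0014, 0.04], [0, 0, 0, -0.0014, 0, 0.0014, 0.04], [0, 0, 0, 0, 0, 0, 0.04], [0, 0, 0, 0, 0, 0, 0.04]]

```text
clock: 18.53
tcp_pos: [0.6434, -0.0261, 0.2861]
orientation: [[-0.956, 0.241, -0.167], [0.238, 0.97, 0.042], [0.173, 0.001, -0.985]]
ft_force: [-1.2, -0.1, 2.0]
finger_gap: 0.534
```

```bash
python3 st.py
```

```text
block centre est [-0.5  0.2 17.9] force vice [ 0.2 -0.3  2.3] torque [ 0.06 -0.01 -0.04] gap 0.5336394906910609
```

Emit:
apply_moves:
  targets:
    - [[0, 0, 0, -0.0011, 0, 0.0011, 0.04], [0, 0, 0, 0, 0, 0, 0.04], [0, 0, 0, 0, 0, 0, 0.04]]

```text
clock: 18.78
tcp_pos: [0.6437, -0.0261, 0.286]
orientation: [[-0.956, 0.241, -0.169], [0.238, 0.97, 0.042], [0.174, 0.001, -0.985]]
ft_force: [-4.7, 2.0, 9.9]
finger_gap: 0.534
```

```bash
python3 st.py
```

```text
block centre est [-0.5  0.2 17.8] force vice [ 1.5  0.8 11. ] torque [ 0.    0.94 -0.01] gap 0.5335732341884999
```

Emit:
apply_moves:
  targets:
    - [[0, 0, 0, 0, 0, 0, 0.06], [0, 0, 0, 0, 0, 0, 0.08], [0, 0, 0, 0, 0, 0, 0.08], [0, 0, 0, 0, 0, 0, 0.08], [0, 0, 0, 0, 0, 0, 0.08], [0, 0, 0, 0, 0, -0.008, 0.08], [0, 0, 0, 0, 0, -0.012, 0.08], [0, 0, 0, 0, 0, -0.012, 0.08], [0, 0, 0, 0, 0, -0.012, 0.08], [0, 0, 0, 0, 0, -0.012, 0.08], [0, 0, 0, 0, 0, -0.012, 0.08], [0, 0, 0, 0, 0, 0, 0.08]]

```text
clock: 19.78
tcp_pos: [0.6565, -0.0295, 0.3548]
orientation: [[-0.957, 0.242, -0.162], [0.238, 0.97, 0.041], [0.167, 0.001, -0.986]]
ft_force: [0.3, 0.1, -0.4]
finger_gap: 0.861
```

Run:
```python
from h import *
P=pose();a=camera("wrist");b=camera("side");cv2.imwrite("pics/w11.png",a);cv2.imwrite("pics/s11.png",b);np.savez("w11.npz",R=P[0],p=P[1])
bx=(-.022,-.025,.0,.016,.025,.032)
im,o=overlay(a,"wrist",P,V,YAW,1.57,(250,110),(390,310),400,bx=bx,jx=-.022)
im2,o2=overlay(b,"side",None,V,YAW,1.57,(290,130),(390,240),390,bx=bx,jx=-.022)
h=np.zeros((590,400,3),np.uint8);h2=h.copy();h[:min(590,o.shape[0])]=o[:590];h2[:o2.shape[0],:o2.shape[1]]=o2[:590]
cv2.imwrite("pics/o11.png",np.hstack([h,h2]))
```

```text
(no output)
```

View pics/o11.png

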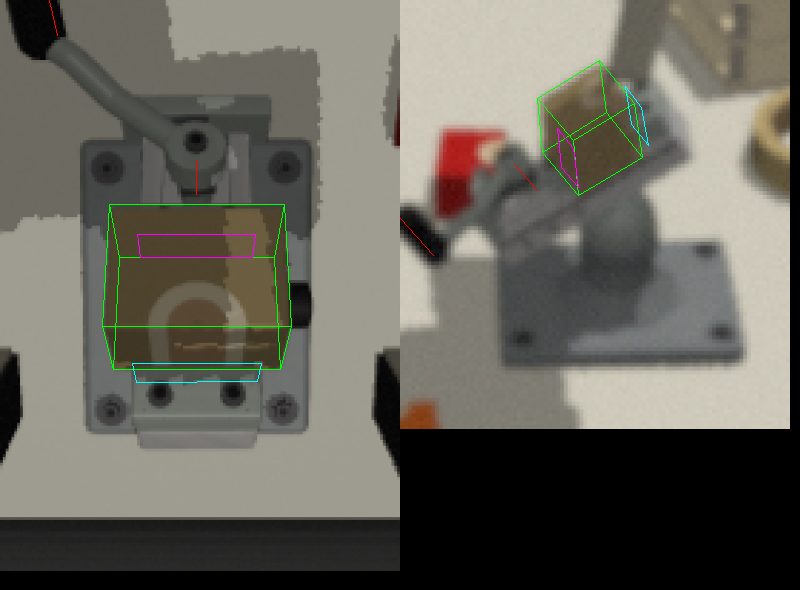

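The block is seated, centred along the jaws, and the arch face points out. Next I'll cage the knob at the open end with the gripper turned over (shorter j6 travel). First I'll estimate the knob's angle.

```bash
cat >> h.py <<'E'
def tool_lever3(q,up=0,d=25,rad=0):
    Rt,p=tool_lever2(q,up,d); g=p+r.pinch_z*Rt[:,2]+rad*Rt[:,0]; F=Rt@np.diag([-1,-1,1]); return F,g-r.pinch_z*F[:,2]
E
python3 - <<'E'
from h import *
d=np.load("w10.npz");P=(d["R"],d["p"]);u=np.array([52,209])/2.222+[230,60]
for q in(1.5,1.57,1.62,1.66,1.7): print(q,((proj("wrist",V+vice(YAW)@knob(q),P)-u)).round(1))
B=tool_lever3(1.62,.006);A=(B[0],B[1]-.07*B[0][:,2]);R,p=pose();print(p,A[1],B[1])
rows(*A,12); rows(*B,8,A); rows(*tool_lever3(-.04,.006),22,B)
E
```

```text
1.5 [[11.1 -7.1]]
1.57 [[ 6.5 -4. ]]
1.62 [[ 3.3 -1.6]]
1.66 [[0.9 0.4]]
1.7 [[-1.5  2.5]]
[ 0.65577419 -0.02926964  0.35208009] [0.46564926 0.04400869 0.30895098] [0.47991051 0.01789599 0.24558897]
rows 12 turn [ 0.0401 -0.0272 -0.0574] shift [0.0155 0.0084 0.0031]
rows 8 turn [0. 0. 0.] shift [0.     0.     0.0088]
rows 22 turn [-0.0319  0.      0.0684] shift [ 0.     -0.0004  0.    ]
```

Run:
```python
from h import *
B=tool_lever3(1.655,.006);A=(B[0],B[1]-.07*B[0][:,2]);R,p=pose();U=(R,p-.03*R[:,2])
rows(*A,14,U); rows(*B,8,A); rows(*tool_lever3(-.04,.006),23,B)
```

```text
rows 14 turn [ 0.0358 -0.0232 -0.0513] shift [0.0135 0.0081 0.0047]
rows 8 turn [0. 0. 0.] shift [ 0.     -0.      0.0088]
rows 23 turn [-0.0311 -0.      0.0668] shift [ 0.     -0.0003  0.    ]
```

Emit:
apply_moves:
  targets:
    - [[0, 0, 0, 0, 0, -0.01, 0.08], [0, 0, 0, 0, 0, -0.01, 0.06], [0, 0, 0, 0, 0, -0.01, 0.045], [0.0358, -0.0232, -0.0513, 0.0135, 0.0081, 0.0047, 0.045], [0.0358, -0.0232, -0.0513, 0.0135, 0.0081, 0.0047, 0.045], [0.0358, -0.0232, -0.0513, 0.0135, 0.0081, 0.0047, 0.045], [0.0358, -0.0232, -0.0513, 0.0135, 0.0081, 0.0047, 0.045], [0.0358, -0.0232, -0.0513, 0.0135, 0.0081, 0.0047, 0.045], [0.0358, -0.0232, -0.0513, 0.0135, 0.0081, 0.0047, 0.045], [0.0358, -0.0232, -0.0513, 0.0135, 0.0081, 0.0047, 0.045], [0.0358, -0.0232, -0.0513, 0.0135, 0.0081, 0.0047, 0.045], [0.0358, -0.0232, -0.0513, 0.0135, 0.0081, 0.0047, 0.045], [0.0358, -0.0232, -0.0513, 0.0135, 0.0081, 0.0047, 0.045], [0.0358, -0.0232, -0.0513, 0.0135, 0.0081, 0.0047, 0.045], [0.0358, -0.0232, -0.0513, 0.0135, 0.0081, 0.0047, 0.045], [0.0358, -0.0232, -0.0513, 0.0135, 0.0081, 0.0047, 0.045], [0.0358, -0.0232, -0.0513, 0.0135, 0.0081, 0.0047, 0.045], [0, 0, 0, 0, 0, 0, 0.045], [0, 0, 0, 0, 0, 0, 0.045]]

```text
clock: 21.47
tcp_pos: [0.465, 0.0447, 0.3088]
orientation: [[-0.867, -0.452, 0.209], [-0.498, 0.777, -0.384], [0.011, -0.437, -0.899]]
ft_force: [0.5, -0.1, 0.2]
finger_gap: 0.484
```

Run:
```python
from h import *
B=tool_lever3(1.655,.006);A=(B[0],B[1]-.07*B[0][:,2]);rows(*A,1); rows(*B,8);print(observe()["joint_pos"])
P=pose();a=camera("wrist");cv2.imwrite("pics/w12.png",a)
# knob: dark pixels between fingers
print(proj("wrist",V+vice(YAW)@np.array([knob(1.655)+[0,0,.017],knob(1.655)+[0,0,-.018]]).T if 0 else V+np.array([knob(1.655)+[0,0,.017],knob(1.655)+[0,0,-.018]])@vice(YAW).T,P))
g=a.max(2); 
for y in range(170,300,10): print(y,"".join("#" if v<45 else "." for v in g[y,200:440:3]))
```

```text
rows 1 turn [ 0.0011 -0.0007 -0.0005] shift [-0.0002  0.0003  0.0003]
rows 8 turn [ 0.0001 -0.0001 -0.0001] shift [-0.      0.      0.0088]
[   0.44843373   10.5595366   111.25501159  -30.48268852   49.51565992
 -101.27501438]
[[319.88607414 216.41498263]
 [319.68393275 220.22038253]]
170 ................................................................................
180 ................................................................................
190 ................................................................................
200 ................................................................................
210 ......................................####......................................
220 .....................................######.....................................
230 ...........................................#....................................
240 ...........................#........................#...........................
250 ..........................##........................##..........................
260 .........................###........................###.........................
270 ##############.........####..........................####.........##############
280 ###########...#.......####............................####.......#...###########
290 ##########............###..............................###............##########
```

Emit:
apply_moves:
  targets:
    - [[0, 0, 0, 0, 0, 0.0088, 0.045], [0, 0, 0, 0, 0, 0.0088, 0.045], [0, 0, 0, 0, 0, 0.0088, 0.045], [0, 0, 0, 0, 0, 0.0088, 0.045], [0, 0, 0, 0, 0, 0.0088, 0.045], [0, 0, 0, 0, 0, 0.0088, 0.045], [0, 0, 0, 0, 0, 0.0088, 0.045], [0, 0, 0, 0, 0, 0.0088, 0.045], [0, 0, 0, 0, 0, 0, 0.021], [0, 0, 0, 0, 0, 0, 0.021], [0, 0, 0, 0, 0, 0, 0.021], [0, 0, 0, 0, 0, 0, 0.021], [0, 0, 0, 0, 0, 0, 0.021]]

```text
clock: 22.6
tcp_pos: [0.4799, 0.0177, 0.2454]
orientation: [[-0.866, -0.453, 0.211], [-0.5, 0.776, -0.384], [0.011, -0.438, -0.899]]
ft_force: [0.1, 0.6, 0.9]
finger_gap: 0.236
```

Emit:
apply_moves:
  targets:
    - [[-0.0311, 0, 0.0668, 0, -0.0003, 0, 0.021], [-0.0311, 0, 0.0668, 0, -0.0003, 0, 0.021], [-0.0311, 0, 0.0668, 0, -0.0003, 0, 0.021], [-0.0311, 0, 0.0668, 0, -0.0003, 0, 0.021], [-0.0311, 0, 0.0668, 0, -0.0003, 0, 0.021], [-0.0311, 0, 0.0668, 0, -0.0003, 0, 0.021], [-0.0311, 0, 0.0668, 0, -0.0003, 0, 0.021], [-0.0311, 0, 0.0668, 0, -0.0003, 0, 0.021], [-0.0311, 0, 0.0668, 0, -0.0003, 0, 0.021], [-0.0311, 0, 0.0668, 0, -0.0003, 0, 0.021], [-0.0311, 0, 0.0668, 0, -0.0003, 0, 0.021], [-0.0311, 0, 0.0668, 0, -0.0003, 0, 0.021], [-0.0311, 0, 0.0668, 0, -0.0003, 0, 0.021], [-0.0311, 0, 0.0668, 0, -0.0003, 0, 0.021], [-0.0311, 0, 0.0668, 0, -0.0003, 0, 0.021], [-0.0311, 0, 0.0668, 0, -0.0003, 0, 0.021], [-0.0311, 0, 0.0668, 0, -0.0003, 0, 0.021], [-0.0311, 0, 0.0668, 0, -0.0003, 0, 0.021], [-0.0311, 0, 0.0668, 0, -0.0003, 0, 0.021], [-0.0311, 0, 0.0668, 0, -0.0003, 0, 0.021]]

```text
clock: 24.27
tcp_pos: [0.4792, 0.0121, 0.2458]
orientation: [[-0.703, 0.651, 0.286], [0.706, 0.685, 0.177], [-0.081, 0.326, -0.942]]
ft_force: [-0.6, -0.2, -0.9]
finger_gap: 0.226
```

```bash
cat > q.py <<'E'
from h import *
R,p=pose();g=vice(YAW).T@(p+r.pinch_z*R[:,2]-V); print("grasp",g,"q",np.arctan2(g[1],g[0]+.046)%(2*np.pi)-np.radians(135),"F tool",observe()["ft_force"]@R,observe()["joint_pos"])
rows(*tool_lever3(-.04,.006),3)
E
python3 q.py
```

```text
grasp [-0.10025093  0.03789965  0.04974919] q 0.1756129627857721 F tool [ 0.30413052 -0.82189251  0.60609507] [-17.66275956  14.12106122 116.68931926  24.13276202  38.6276044
 -80.89834142]
rows 3 turn [-0.031   0.0001  0.0661] shift [-0.     -0.0004 -0.0001]
```

Emit:
apply_moves:
  targets:
    - [[-0.031, 0, 0.0661, 0, -0.0004, 0, 0.021], [-0.031, 0, 0.0661, 0, -0.0004, 0, 0.021], [-0.031, 0, 0.0661, 0, -0.0004, 0, 0.021], [0, 0, 0, 0, 0, 0, 0.021], [0, 0, 0, 0, 0, 0, 0.021]]

```text
clock: 24.68
tcp_pos: [0.4779, 0.0111, 0.2449]
orientation: [[-0.566, 0.747, 0.349], [0.824, 0.516, 0.232], [-0.007, 0.419, -0.908]]
ft_force: [-3.2, -3.1, -1.0]
finger_gap: 0.227
```

```bash
python3 q.py
```

```text
grasp [-0.09171363  0.04806505  0.04962871] q -0.025068934514581365 F tool [-0.74536988 -4.44706564 -0.90715718] [-19.6966726   13.75642637 118.66251717  33.84052154  37.09751926
 -79.70908323]
rows 3 turn [-0.0008  0.      0.0008] shift [-0.      0.0002 -0.0002]
```

Emit:
apply_moves:
  targets:
    - [[0, 0, 0, 0, 0, 0, 0.045], [0, 0, 0, 0, 0, 0, 0.045], [0, 0, 0, 0, 0, 0, 0.045], [0, 0, 0, 0, 0, 0, 0.045], [0, 0, 0, 0, 0, -0.013, 0.045], [0, 0, 0, 0, 0, -0.013, 0.045], [0, 0, 0, 0, 0, -0.013, 0.045], [0, 0, 0, 0, 0, -0.013, 0.045], [0, 0, 0, 0, 0, -0.013, 0.045], [0, 0, 0, 0, 0, -0.013, 0.045], [0, 0, 0, 0, 0, -0.013, 0.045], [0, 0, 0, 0, 0, -0.013, 0.045], [0, 0, 0, 0, 0, -0.013, 0.045], [0, 0, 0, 0, 0, 0, 0.045]]

```text
clock: 25.85
tcp_pos: [0.4378, -0.0162, 0.3533]
orientation: [[-0.566, 0.745, 0.353], [0.824, 0.517, 0.231], [-0.011, 0.422, -0.907]]
ft_force: [0.4, 0.2, 0.3]
finger_gap: 0.485
```

Run:
```python
from h import *
a=camera("top");b=camera("side");cv2.imwrite("pics/t13.png",a);cv2.imwrite("pics/s13.png",b)
bx=(-.018,-.025,.0,.02,.025,.032)
im,o=overlay(b,"side",None,V,YAW,0,(260,120),(400,240),400,bx=bx,jx=-.018)
im2,o2=overlay(a,"top",None,V,YAW,0,(220,120),(420,300),400,bx=bx,jx=-.018)
cv2.imwrite("pics/o13.png",np.hstack([np.vstack([im[:300],o[:300]])[:600],np.vstack([cv2.resize(im2,(400,300)),cv2.resize(o2,(400,300))])]))
print(observe()["ft_force"])
```

```text
[-0.0413931   0.05897534  0.66101077]
```

View pics/o13.png

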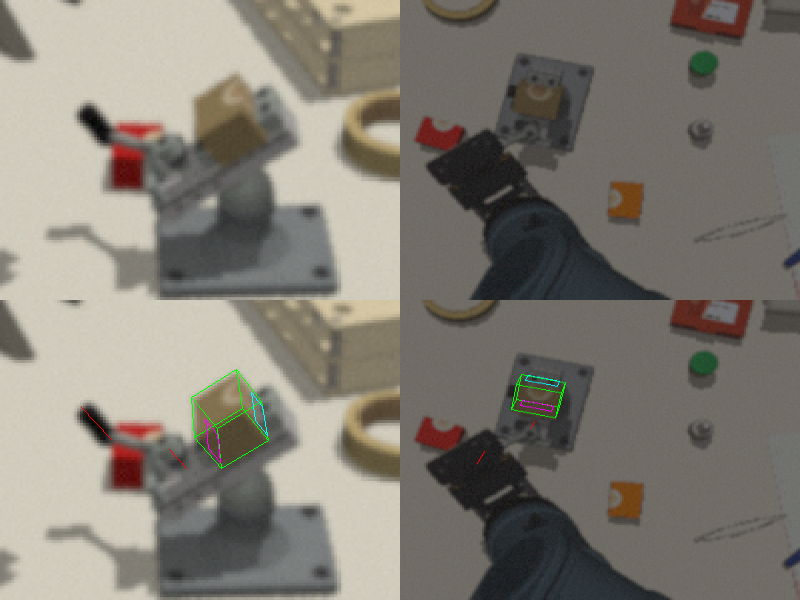

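```bash
python3 -c "
from plant import *
print(workorder.job_done())"
```

```text
the job is handed in; nothing more can be done
None
```

The block is back in the vice a quarter turn over, arch-section face pointing straight out of the vice, and clamped. I handed the job in at about 26 s of the 72 s.

**What I did**
- I turned the lever to its open stop. The stop pushed back with about 15 N.
- I gripped the block by its ends and lifted it out. A half turn about a tool axis set 45° between its two faces gave the quarter turn.
- I pressed it onto the bed until about 11 N came back. I then released it and turned the lever back to its closed stop, where I felt about 4 N.
- I withdrew the gripper. The force then read about zero.

**What the last checks showed**
- **Block:** the side and top pictures match a block clamped against the fixed jaw, centred along the jaws and fully down, to within about 1–2 mm.
- **Lever:** the side picture shows the knob at its closed angle.
- **Bystanders:** the jar, dropper bottle and forceps look undisturbed in the top picture.

**What disagreed or went wrong**
- **First lever grasp:** it ran into a wrist-joint limit, so I tilted the tool and repeated it.
- **Vice model:** my first model had a rotation-order error. I fixed it and refitted before gripping the block.
- **Seating height:** the block met the bed about 1.8 mm higher than the model says. About 1.1 mm of that fits an offset I had already measured in the vice position. The close-up after release agreed with a fully seated block, but I took no close-up after clamping.
- **Picture budget:** I viewed 12 pictures, two over the budget of 10.

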